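# Set and clamp the wrist-rest leg at its length mark

### The job

Lift the loose cap off the wrist-rest stand and set it down upright on the middle of the grey mat. Then slide the leg out until its pointer lines up with the length mark, and hold it there while you squeeze the cam lever fully closed against the leg's black grip, closing the lever only once the leg is at the mark. Finish still holding: keep the leg at the mark with lever and grip squeezed between the fingers, do not let go, and leave everything else where it stands.

Things in the scene. Friction and masses are not known exactly. Their poses are not given: they have to be found in the camera images.
- stand: Grey wrist-rest stand fixed to the table, 230 mm long (its x, from -150 to +80 mm) x 156 mm wide (y) x 40 mm high; the flat deck on top is at z = 40 mm. Origin on the table, under the middle of the width. Its x axis is the direction in which the leg slides out, away from the robot; y is to the left; z up. All stand coordinates below are in this frame with the leg fully in.
- leg: The sliding leg: a flat bar flush with the deck that carries the head (black grip, cam lever, cross-bar). Slides along the stand's x, at most 95 mm. Origin at deck height, over the stand's origin when fully in (as at the start); axes as the stand's. A spring pulls it in with 4.5 to 6.5 N whenever it is let go, even with the lever closed. Foot and wrist roll at x +88 to +132, top 76 mm above the table.
- bar (a point): Middle of the robot-side face of the leg's aluminium cross-bar, at deck height (x +50, y 0 with the leg in). The bar is 100 mm across (y -50 to +50), 10 mm thick, from the deck to 34.5 mm above it. Pushing this face along the stand's +x, for instance with the sides of two open fingers straddling grip and lever, slides the leg out.
- grip_top (a point): Middle of the top of the black grip block, which stands upright on the leg and moves with it: 70 mm long (x -20 to +50) x 22 mm wide (y -16 to +6), from the deck to 34.5 mm above it, ending at the cross-bar.
- head (a point): Point at deck height, moving with the leg, 15 mm on the robot's side of the cross-bar's near face and midway (y = 0) across the width of grip plus closed lever. Squeezing across y here, fingers centred on this point, closes the lever and grips the leg.
- cam: Steel cam lever left of the grip, carried by the leg. Origin at its upright pivot (x -13, y +12 mm, deck height); its x axis runs along the arm to the tip: 60 mm long, 8 mm thick (10 at the round tip), 3 to 29 mm above the deck. Closed: parallel to the leg's x, at its stop 2 mm from the grip. Starts open, turned 0.26 to 0.34 rad (its limit) to the left. It stays where left; 1.5 N at the tip turns it.
- cam_tip (a point): Centre of the lever's round tip, 55 mm from the pivot, at mid height. Fully open its outer side is at y = +36 mm; closed, grip and lever together are 33 mm wide (y -16 to +17).
- pointer_tip (a point): Tip of the thin steel pointer that sticks out from the leg to the right over the scale; moves with the leg. At x = -45, y = -60 mm, 3 mm above the deck, with the leg in.
- mark_tip (a point): The length mark: inner end of a thin dark steel bar clipped across the white scale strip along the deck's right edge, 40 to 75 mm farther out (stand's x) than the pointer at the start. It is fixed during the job. The pointer is at the mark when both have the same x along the stand.
- cap: Loose white rectangular cap, open below, resting on the deck over the head, 106 mm (x) x 118 mm (y) x 42 mm high, walls 3 mm, with a round knob 22 mm wide and 30 mm tall in the middle of its top (72 mm high in all). Origin at the centre of its underside. It must rise 40 mm or more to clear the head. About 0.1 to 0.2 kg.
- mat: Flat grey mat fixed on the table to the left or right of the stand, 160 x 160 x 4 mm, origin at the centre of its underside.
- basket: White slatted basket, 200 x 160 x 75 mm, fixed on the other side of the stand from the mat; leave it alone.
- polish: Nail-polish bottle, 28 mm wide, 70 mm tall, standing on the stand's deck behind the cap on the left; loose, leave it alone. Origin at its underside.
- polish2: Another such polish bottle, standing on the table far right of the stand; loose, leave it alone. Origin at its underside.
- jar: Jar, 50 mm wide, 50 mm tall, standing beyond the mat (130 mm from its centre); loose, leave it alone. Origin at its underside.
- file: Wooden nail file, 160 x 18 x 5 mm, lying on the robot's side of the mat (120 mm from its centre); loose, leave it alone. Origin at its underside.
- buffer: Nail buffer block, 90 x 26 x 26 mm, lying on the table; loose, leave it alone. Origin at its underside.
- tall_bottle: White bottle, 44 mm wide, 130 mm tall, standing in the basket; loose, leave it alone. Origin at its underside.
- brown_bottle: Brown bottle, 40 mm wide, 110 mm tall, standing in the basket; loose, leave it alone. Origin at its underside.
Things that resemble listed ones, but are neither listed nor needed, are in the scene too. Several things look just like the mat: the one meant starts farthest from the robot's base.

How it is judged (in metres and radians):
On the way, in this order (a step that is already met when the one before it is completed fails the run):
1. the cap stands upright on the mat, let go (horizontal distance between cap and mat below 0.05 m and z of cap in the frame of mat below 0.01 m and angle between cap's own z axis and vertical below 0.1 rad and contact force between cap and mat above 0.3 N and contact force between the fingers and cap below 0.1 N and linear speed of cap below 0.03 m/s), for 0.2 s.
2. the leg is held at the length mark with the lever still open (x of pointer_tip in the frame of mark_tip between -0.006 and 0.006 m and angle between the x axis of cam and the x axis of leg, either way round above 0.12 rad), for 0.1 s.
3. the lever is closed with the leg at the mark (x of pointer_tip in the frame of mark_tip between -0.006 and 0.006 m and angle between the x axis of cam and the x axis of leg, either way round below 0.06 rad), for 0.2 s.
At the end, for the whole second after the job is handed in: The cap stands upright on the mat, untouched, its centre within 50 mm of the mat's; pointer within 5 mm of the length mark along the stand; lever within 0.06 rad of closed; the fingers still press on both the black grip and the lever with more than 2 N (all of step 1 and x of pointer_tip in the frame of mark_tip between -0.005 and 0.005 m and angle between the x axis of cam and the x axis of leg, either way round below 0.06 rad and contact force between the fingers and leg_c0 above 2 N and contact force between the fingers and cam above 2 N); the arm keeps its last pose, push and grip.
It fails at once if the lever is closed while the leg is more than 10 mm off its mark (angle between the x axis of cam and the x axis of leg, either way round below 0.06 rad and (x of pointer_tip in the frame of mark_tip below -0.01 m or x of pointer_tip in the frame of mark_tip above 0.01 m)).
It fails at once if a bystander is moved more than 30 mm (distance of any of polish, polish2, jar, file, buffer, tall_bottle, brown_bottle from where it was at the start of the episode above 0.03 m).
It also fails if it takes over 51 s, if anything falls off the work surface, if the arm or the gripper's body presses on something with over 40 N, if the wrist force passes 120 N, or if a joint passes its speed limit or range.

### The arm

A 6-joint arm with a two-finger parallel gripper is mounted at the origin on the work surface. World frame = base frame: x ahead of the robot, y to its left, z up, the work surface at z = 0. Lengths are in m, angles in degrees, forces in N, time in s.
With the tool pointing down it reaches from about 0.325 to 0.9 m from the base axis. Payload 6.1 kg.
Tool frame: the origin (TCP) lies at the very end of the fingers, on their centre line; the grasp point (between the pads) lies 19 mm behind it (grip_point_offset is the distance from the TCP to the grasp point, in m); z points along the fingers, x is the direction in which the jaws open and shut, and the axes are right-handed (so a half turn about z gives the same grasp; the last joint's range is limited). The gripper opens to 85 mm and grips with 20 to 120 N. Pads are 22 mm wide; open, the fingers measure 114 mm over their backs; the gripper's body (76 mm by 85 mm) begins 54 mm behind the grasp point. The pads swing forward as they close: fully open they stand 13 mm farther back than shut.
Start: joints at [67.431, 12.628, 87.462, -0, 79.91, -7.225], TCP at [0.165, 0.603, 0.231] pointing down, gripper open.
Joint ranges: [-170.65, 170.65], [-52.31, 119.04], [5.05, 147.46], [-71.25, 251.25], [11.57, 151.72], [-153.62, 153.62]. Speed limits (degrees/s): [147.25, 147.25, 172.46, 180, 180, 180].

### API

Orientations are given as a 3x3 rotation matrix whose columns are the frame's x, y, z axes.
In Python, from station import get_state, snapshot, hand_in, grip_point_offset gives the robot as it stands. The module is installed in compiled form; this text tells all that it offers.
- The arm moves only by the shell command python3 -m pendant 'ROWS' [FORCE]. ROWS is text: rows parted by semicolons, each of 7 numbers parted by spaces: the shift along the tool's x, y, z in cm, then the turn, a rotation vector about the tool's x, y, z in rad, then the closure, from 0 (fully open) to 1 (shut). In form: x y z rx ry rz gripper; .... A call has 1 to 10 rows; each row is the pose to reach, as a shift and turn from the pose commanded when the call began, along the tool's axes at that moment; what a row does not reach only later rows make up. A row lasts 1/10 s, in which the tool goes at most 50 mm and 8.59 degrees, less where a joint would pass 70% of its speed; a pose out of reach is approached as far as the arm can. A call with a gripper value outside its range is refused whole. The fingers move at their own pace and stop on an object; FORCE is the grip in N (left out, the last holds). Time passes only in rows, so rows that repeat a pose let the fingers close. It gives the time, the measured TCP pose, the force and the opening at its end, in the units of the state.
- get_state(): the state, without advancing time (a new reading comes with each control period).
- snapshot(name): name is "scene" or "top" or "wrist"; returns a dict with "image" (420x560x3 uint8, red, green, blue), "z_map" (420x560 float32, m along the optical axis (not along the pixel's ray), 0 where there is no reading), "fx", "fy", "cx", "cy" (pixels), "dist" ([k1, k2, p1, p2, k3] as OpenCV has them; the pictures are not rectified), "view" (4x4, takes a point from world to camera coordinates). Camera axes: x right, y down, z forward; pixel columns grow to the right and rows downward; lengths in m; the calibration is good to about 2 mm. A picture is of the moment at which its call begins.
- hand_in(): hands the job in, once; it reports no verdict.
The state is a dict: "clock": time; "q": joint angles; "qd": joint speeds; "joint_torque": joint torques, N m; "tool_pos": TCP position; "tool_rot": TCP orientation; "ft_force": force on the tool from outside, world axes, zero at the start; "wrist_torque": the same for the moment, N m; "finger_gap": finger opening in m.
Only numpy, scipy, OpenCV 4.12 (cv2) and the standard library are available. Lean on these libraries where they do the work, as an engineer would, in place of code of your own. Each camera call takes 0.05 s, during which the arm holds its last target.

## Working session

There is one attempt and no reset: what is moved stays moved. The work goes in short steps, Python scripts to look and compute and a shell command to move; the robot and the scene stay as the last step left them, time stands still between calls to the robot, and variables do not carry over. Pictures are saved under pics/ and viewed, and the job is handed in when it is done.

```bash
mkdir -p pics; ls
cat > h.py <<'E'
import numpy as np, cv2
from station import get_state, snapshot, hand_in, grip_point_offset
def snap(n,f):
    s=snapshot(n); cv2.imwrite('pics/'+f+'.png',s['image'][:,:,::-1]); np.savez('/tmp/'+f+'.npz',**s); return s
def load(f): return dict(np.load('/tmp/'+f+'.npz'))
def K(s): return np.array([[s['fx'],0,s['cx']],[0,s['fy'],s['cy']],[0,0,1.]])
def ray(s,uv):
    p=cv2.undistortPoints(np.array(uv,float).reshape(-1,1,2),K(s),np.array(s['dist'],float)).reshape(-1,2)
    V=np.array(s['view']); R,t=V[:3,:3],V[:3,3]
    return -R.T@t,(np.c_[p,np.ones(len(p))]@R)
def onz(s,uv,z):
    c,d=ray(s,uv); k=(z-c[2])/d[:,2]; return c+d*k[:,None]
def dep(s,uv):
    c,d=ray(s,uv); z=np.array([s['z_map'][int(round(v)),int(round(u))] for u,v in np.reshape(uv,(-1,2))]); return c+d*z[:,None]
def proj(s,P):
    V=np.array(s['view']); return cv2.projectPoints(np.array(P,float).reshape(-1,3),cv2.Rodrigues(V[:3,:3])[0],V[:3,3],K(s),np.array(s['dist'],float))[0].reshape(-1,2)
E
python3 - <<'E'
from h import *
for n in ('scene','top','wrist'):
    s=snap(n,n+'0'); print(n,s['fx'],s['dist'],np.round(np.array(s['view']),3).tolist())
print(get_state(),grip_point_offset)
E
```

```text
pics
scene 392.9603938166162 [-0.07766873  0.          0.          0.          0.        ] [[0.115, 0.993, -0.017, -0.053], [0.619, -0.085, -0.781, -0.206], [-0.777, 0.079, -0.625, 1.66], [0.0, 0.0, 0.0, 1.0]]
top 542.7823220120362 [-0.1713087  0.         0.         0.         0.       ] [[0.02, -1.0, 0.012, -0.007], [-0.99, -0.021, -0.136, 0.43], [0.136, -0.01, -0.991, 1.517], [0.0, 0.0, 0.0, 1.0]]
wrist 343.7888256667774 [-0.08779104  0.          0.          0.          0.        ] [[0.265, 0.964, -0.001, -0.625], [0.922, -0.253, 0.294, -0.039], [0.283, -0.079, -0.956, 0.379], [0.0, 0.0, 0.0, 1.0]]
{'clock': 0.15, 'q': array([ 6.74301762e+01,  1.26674630e+01,  8.75104104e+01, -9.53784242e-04,
        7.99096768e+01, -7.22649053e+00]), 'qd': array([ 0.03686835, -0.11864195, -0.09675602,  0.06813729,  0.07174948,
       -0.00621358]), 'joint_torque': array([ 1.50385455e-03, -4.97484863e+01, -3.89905250e+01, -1.23741993e-04,
        7.10984765e-03,  4.23660573e-07]), 'tool_pos': array([0.16522235, 0.60228625, 0.23042516]), 'tool_rot': array([[ 2.64599219e-01,  9.64358298e-01, -5.71340959e-04],
       [ 9.64357273e-01, -2.64599777e-01, -1.41730006e-03],
       [-1.51796176e-03, -1.75960320e-04, -9.99998832e-01]]), 'ft_force': array([-0.21893212, -0.577051  ,  0.28847509]), 'wrist_torque': array([-0.02623742, -0.06846742, -0.02455306]), 'finger_gap': 0.08558884531692386} 0.0187
```

View pics/scene0.png

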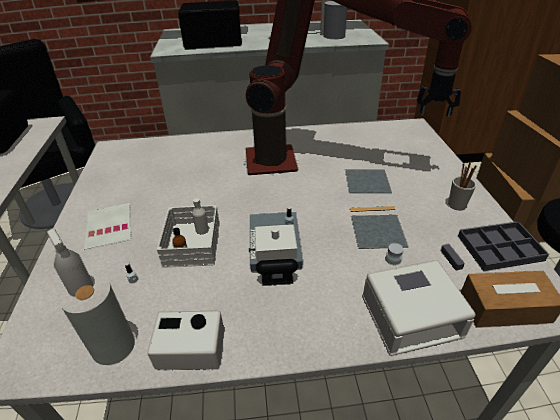

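View pics/top0.png

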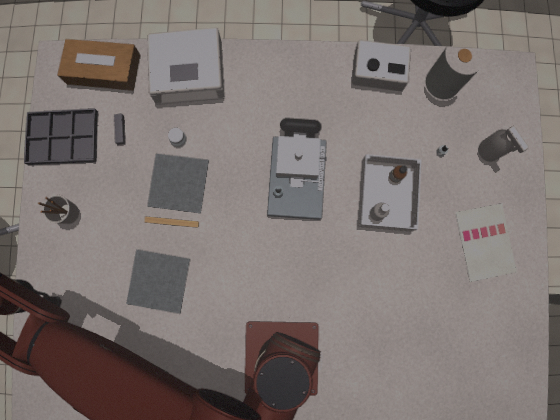

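View pics/wrist0.png

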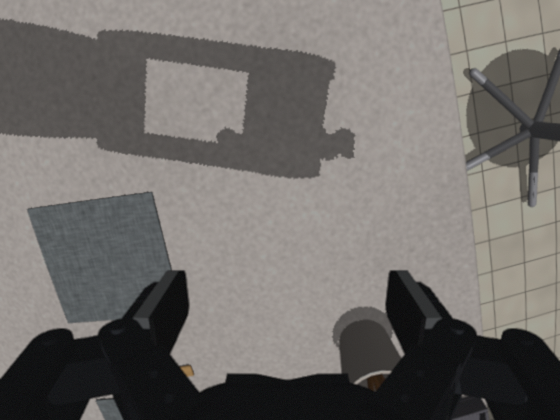

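The candidates in the top view:
- **Cap:** the white cap on the stand at (298,155). The lookalikes are the lamp (185,62), the white box (382,64) and the basket interior (388,195).
- **Mat:** the grey mats at (178,183) and (159,281). I choose (178,183), which is farthest from the base with the file and jar beside it.

Next I'll check these in a close crop and measure.

Run:
```python
from h import *
s=load('top0'); im=s['image'][:,:,::-1]
c=cv2.resize(im[110:230,140:340],None,fx=4,fy=4,interpolation=cv2.INTER_CUBIC); cv2.imwrite('pics/crop0.png',c)
for n,uv in [('mat',(178,183)),('mat2',(159,281)),('captop',(285,160)),('knob',(298,155)),('deck',(305,205)),('deck2',(273,190))]:
    print(n,dep(s,uv).round(4))
hsv=cv2.cvtColor(im,cv2.COLOR_BGR2HSV)
print(hsv[183,178],hsv[183,225],hsv[160,285],hsv[205,305])
m=((hsv[:,:,1]>25)&(hsv[:,:,0]>70)&(hsv[:,:,0]<125)&(hsv[:,:,2]<140)).astype(np.uint8)
for c in cv2.findContours(m,cv2.RETR_EXTERNAL,cv2.CHAIN_APPROX_NONE)[0]:
    if cv2.contourArea(c)>800:
        r=cv2.minAreaRect(c); b=cv2.boxPoints(r)
        print(r,onz(s,b,0.004)[:,:2].round(4).tolist(), onz(s,[r[0]],0.004).round(4), np.linalg.norm(np.diff(onz(s,b,0.004),axis=0),axis=1))
```

```text
mat [[0.4936 0.3109 0.0041]]
mat2 [[0.2075 0.3538 0.0043]]
captop [[0.5506 0.     0.0847]]
knob [[ 0.5582 -0.0348  0.1164]]
deck [[ 0.4313 -0.0595  0.0421]]
deck2 [[0.4722 0.0319 0.0429]]
[110   8  90] [  5  20 143] [143   7 151] [103  15 119]
```

View pics/crop0.png

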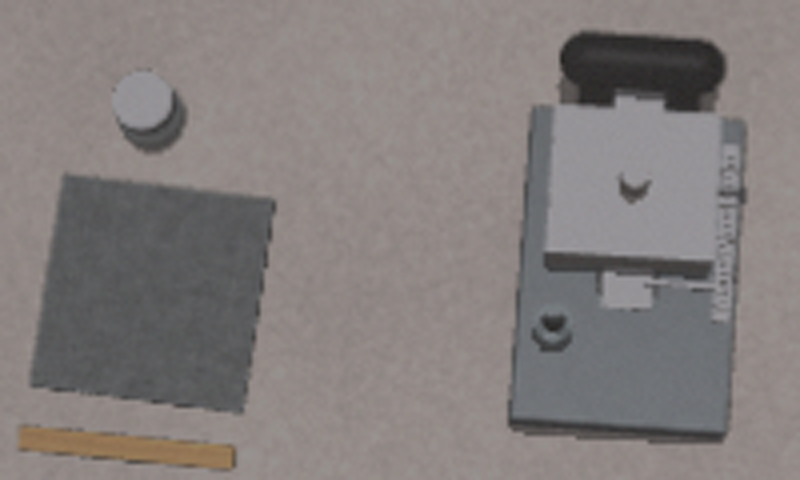

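Run:
```python
from h import *
s=load('top0')
f=lambda L:[(140+(x-1.5)/4,110+(y-1.5)/4) for x,y in L]
M=onz(s,f([(63,175),(274,200),(243,412),(32,387)]),.004); print(M.round(4),M.mean(0),np.linalg.norm(M-np.roll(M,1,0),axis=1))
S=onz(s,f([(532,105),(745,120),(725,432),(510,418)]),.04); print(S.round(4),np.linalg.norm(S-np.roll(S,1,0),axis=1))
ex=((S[0]+S[1])-(S[2]+S[3]))/2; ex/=np.linalg.norm(ex); ey=np.array([-ex[1],ex[0],0]); O=S.mean(0)+ex*.035
print('yaw',np.degrees(np.arctan2(ex[1],ex[0])),O)
C=onz(s,f([(552,102),(727,112),(716,262),(545,252)]),.082); print('cap',C.round(4),C.mean(0),np.linalg.norm(C-np.roll(C,1,0),axis=1))
for n,p,z in [('pointer root',(650,283),.043),('mark',(738,195),.043),('polish',(552,325),.11)]:
    w=onz(s,f([p]),z)[0]; print(n,w,(w-O)@ex,(w-O)@ey)
w=C.mean(0);print((w-O)@ex,(w-O)@ey)
# knob pts by height
V=np.array(s['view']);vv,uu=np.mgrid[120:190,270:330];P=dep(s,np.c_[uu.ravel(),vv.ravel()])
k=(P[:,2]>.105)&(P[:,2]<.125); print(k.sum(),P[k].mean(0), (P[k].max(0)+P[k].min(0))/2,np.ptp(P[k],0))
k=(P[:,2]>.078)&(P[:,2]<.09);print((P[k].max(0)+P[k].min(0))/2)
```

```text
[[0.5815 0.3833 0.004 ]
 [0.5652 0.2251 0.004 ]
 [0.4078 0.2414 0.004 ]
 [0.4228 0.3974 0.004 ]] [0.49430177 0.31180223 0.004     ] [0.15934304 0.1590173  0.15818171 0.15679911]
[[ 0.6312  0.0367  0.04  ]
 [ 0.6237 -0.1175  0.04  ]
 [ 0.3965 -0.105   0.04  ]
 [ 0.4033  0.047   0.04  ]] [0.22810617 0.15431604 0.22752532 0.15220255]
yaw -2.8655203118497283 [ 0.54863769 -0.03646467  0.04      ]
cap [[ 0.6223  0.0221  0.082 ]
 [ 0.618  -0.1011  0.082 ]
 [ 0.5104 -0.0943  0.082 ]
 [ 0.5147  0.0247  0.082 ]] [ 0.56636433 -0.03713467  0.082     ] [0.10757875 0.12323472 0.10788579 0.11899046]
pointer root [ 0.50173691 -0.05028278  0.043     ] -0.04615135179353002 -0.01614549262776894
mark [ 0.56734148 -0.11252555  0.043     ] 0.02248283230855382 -0.07503073017662623
polish [0.45889158 0.01866595 0.11      ] -0.09238998784377017 0.05057511331924802
0.017737961414844558 0.0002170283191676223
51 [ 0.56544547 -0.0361992   0.1121427 ] [ 0.56536745 -0.03618725  0.11260199] [0.02192152 0.01933604 0.01402211]
[ 0.57163914 -0.03654456  0.08397705]
```

The crop confirms the far mat (with the file and jar beside it), the cap and knob at crop (635,185), the pointer at crop y≈283 and a dark mark near (740,195). Sizes agree with the description.

```bash
cat > go.py <<'E'
import sys
from h import *
# usage: go.py x y z yaw(of tool x, deg)
def need(x,y,z,yaw):
    st=get_state(); R=st['tool_rot']; a=np.radians(yaw)
    D=np.array([[np.cos(a),np.sin(a),0],[np.sin(a),-np.cos(a),0],[0,0,-1]])
    d=R.T@(np.array([x,y,z])-st['tool_pos'])*100
    r=cv2.Rodrigues(R.T@D)[0].ravel()
    print('clock',st['clock'],'shift cm',d.round(2),'rot',r.round(3),'F',st['ft_force'].round(1),'gap',round(st['finger_gap'],4))
if __name__=='__main__': need(*map(float,sys.argv[1:]))
E
python3 go.py 0.566 -0.037 0.19 87.1
python3 -m pendant '-51.04 55.5 4 0 0 -0.218 0;-51.04 55.5 4 0 0 -0.218 0;-51.04 55.5 4 0 0 -0.218 0;-51.04 55.5 4 0 0 -0.218 0;-51.04 55.5 4 0 0 -0.218 0;-51.04 55.5 4 0 0 -0.218 0;-51.04 55.5 4 0 0 -0.218 0;-51.04 55.5 4 0 0 -0.218 0;-51.04 55.5 4 0 0 -0.218 0;-51.04 55.5 4 0 0 -0.218 0' 40
python3 go.py 0.566 -0.037 0.19 87.1
```

```text
clock 0.15 shift cm [-51.04  55.57   4.11] rot [-0.     0.001 -0.217] F [-0.2 -0.6  0.3] gap 0.0856
clock: 1.15
tool_pos: [0.4309, 0.1777, 0.2048]
tool_rot: [[0.05, 0.999, 0.0], [0.999, -0.05, 0.0], [0.0, 0.0, -1.0]]
ft_force: [0.4, 1.2, -1.2]
finger_gap: 0.0853
clock 1.15 shift cm [-20.77  14.56   1.48] rot [ 0.    -0.     0.001] F [ 0.4  1.2 -1.2] gap 0.0853
```

```bash
python3 -m pendant '-20.5 14.5 1.5 0 0 0 0;-20.5 14.5 1.5 0 0 0 0;-20.5 14.5 1.5 0 0 0 0;-20.5 14.5 1.5 0 0 0 0;-20.5 14.5 1.5 0 0 0 0;-20.5 14.5 1.5 0 0 0 0;-20.5 14.5 1.5 0 0 0 0'
python3 go.py 0.566 -0.037 0.19 87.1
python3 - <<'E'
from h import *
snap('wrist','w1')
E
```

```text
clock: 1.85
tool_pos: [0.5648, -0.0335, 0.1889]
tool_rot: [[0.052, 0.999, -0.002], [0.999, -0.052, 0.001], [0.001, -0.002, -1.0]]
ft_force: [-0.2, 0.7, -0.3]
finger_gap: 0.0853
clock 1.85 shift cm [-0.34  0.14 -0.11] rot [-0.002 -0.001 -0.002] F [-0.2  0.7 -0.3] gap 0.0853
```

View pics/w1.png

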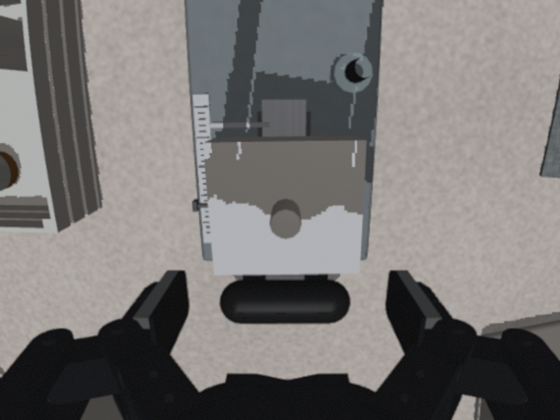

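The wrist view shows the knob at (286,218), the pointer near (212-262,124) and the mark at (197,205). I'll measure these from the wrist as a second view.

Run:
```python
from h import *
s=load('w1')
vv,uu=np.mgrid[180:260,250:330];P=dep(s,np.c_[uu.ravel(),vv.ravel()])
k=(P[:,2]>.106)&(P[:,2]<.12);q=P[k]; print(k.sum(),(q.max(0)+q.min(0))/2,np.ptp(q,0))
print(onz(s,[(215,124),(262,124)],.043),onz(s,[(202,207)],.043))
c=cv2.resize(s['image'][80:240,180:340,::-1],None,fx=4,fy=4,interpolation=cv2.INTER_CUBIC); cv2.imwrite('pics/w1c.png',c[:600])
```

```text
787 [ 0.5679383  -0.0349044   0.11026484] [0.02105026 0.02143908 0.00831524]
[[ 0.50223043 -0.08905991  0.043     ]
 [ 0.50451381 -0.05035119  0.043     ]] [[ 0.57260741 -0.10838181  0.043     ]]
```

View pics/w1c.png

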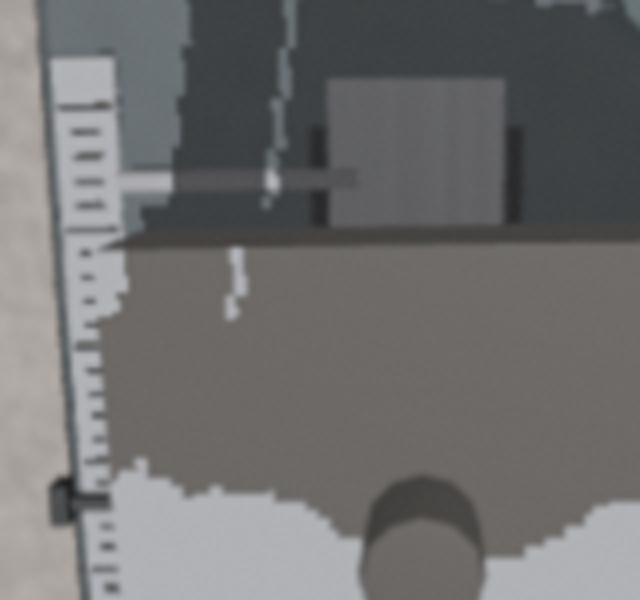

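```bash
python3 go.py 0.567 -0.035 0.090 87.1
python3 -m pendant '-0.15 0.25 5 0 0 0 0;-0.15 0.25 9.9 0 0 0 0;-0.15 0.25 9.9 0 0 0 0;-0.15 0.25 9.9 0 0 0 0.5;-0.15 0.25 9.9 0 0 0 1;-0.15 0.25 9.9 0 0 0 1;-0.15 0.25 9.9 0 0 0 1;-0.15 0.25 9.9 0 0 0 1;-0.15 0.25 9.9 0 0 0 1'  40
python3 go.py 0.567 -0.035 0.090 87.1
```

```text
clock 1.9 shift cm [-0.26  0.29  9.91] rot [-0.002 -0.001 -0.   ] F [ 0.4 -0.3 -0.3] gap 0.0853
clock: 2.8
tool_pos: [0.5688, -0.0342, 0.0931]
tool_rot: [[0.05, 0.999, 0.003], [0.999, -0.05, -0.0], [-0.0, 0.003, -1.0]]
ft_force: [-1.2, 0.4, 6.8]
finger_gap: 0.0204
clock 2.8 shift cm [-0.09 -0.18  0.31] rot [0.003 0.    0.001] F [-1.2  0.4  6.8] gap 0.0204
```

```bash
python3 -m pendant '0 0 -2 0 0 0 1;0 0 -5 0 0 0 1;0 0 -9 0 0 0 1;0 0 -9 0 0 0 1;0 0 -9 0 0 0 1'
python3 go.py 0.494 0.3115 0.18 87.1
python3 - <<'E'
from h import *
snap('scene','s2');snap('wrist','w2')
E
```

```text
clock: 3.3
tool_pos: [0.5683, -0.0343, 0.1825]
tool_rot: [[0.05, 0.999, 0.003], [0.999, -0.05, -0.001], [-0.0, 0.003, -1.0]]
ft_force: [-0.9, -0.0, -2.6]
finger_gap: 0.0202
clock 3.3 shift cm [34.17 -9.15  0.2 ] rot [0.003 0.    0.001] F [-0.9 -0.  -2.6] gap 0.0202
```

View pics/s2.png

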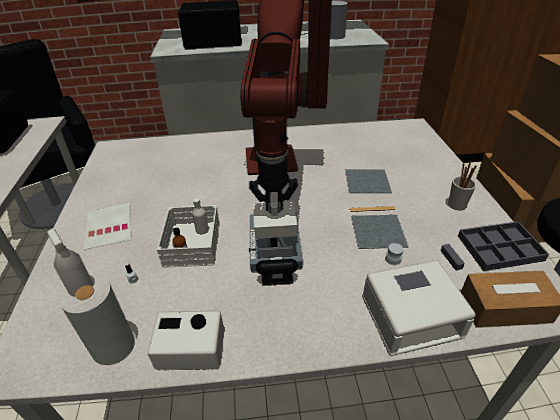

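View pics/w2.png

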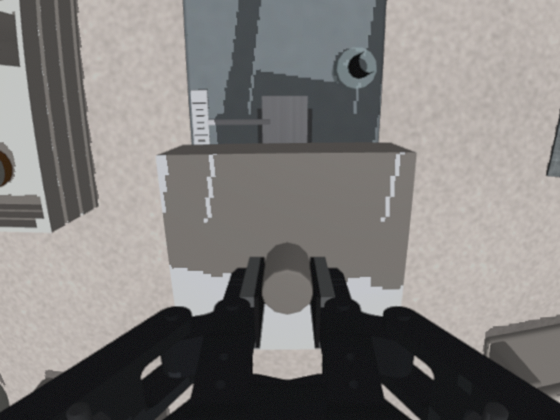

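The cap (w2 at 290,220; knob at 287,275) is held level and clear of the head. Now over the mat.

```bash
python3 -m pendant '34.2 -9.1 0 0 0 0 1;34.2 -9.1 0 0 0 0 1;34.2 -9.1 0 0 0 0 1;34.2 -9.1 0 0 0 0 1;34.2 -9.1 0 0 0 0 1;34.2 -9.1 0 0 0 0 1;34.2 -9.1 0 0 0 0 1;34.2 -9.1 0 0 0 0 1;34.2 -9.1 0 0 0 0 1;34.2 -9.1 0 0 0 0 1'
python3 go.py 0.494 0.3115 0.057 87.1
```

```text
clock: 4.4
tool_pos: [0.493, 0.3109, 0.1794]
tool_rot: [[0.05, 0.999, -0.002], [0.999, -0.05, -0.002], [-0.002, -0.002, -1.0]]
ft_force: [0.1, -0.3, -1.9]
finger_gap: 0.0205
clock 4.4 shift cm [ 0.08  0.12 12.24] rot [-0.002  0.002  0.001] F [ 0.1 -0.3 -1.9] gap 0.0205
```

```bash
python3 -m pendant '0 0.1 5 0 0 0 1;0 0.1 9 0 0 0 1;0 0.1 11 0 0 0 1;0 0.1 11.8 0 0 0 1;0 0.1 11.9 0 0 0 1;0 0.1 12 0 0 0 1;0 0.1 12 0 0 0 1'
python3 go.py 0.494 0.3115 0.057 87.1
```

```text
clock: 5.1
tool_pos: [0.496, 0.3122, 0.0626]
tool_rot: [[0.05, 0.999, 0.003], [0.999, -0.05, 0.001], [0.001, 0.003, -1.0]]
ft_force: [0.7, -0.0, -0.4]
finger_gap: 0.0203
clock 5.1 shift cm [-0.09 -0.2   0.56] rot [ 0.003 -0.001  0.   ] F [ 0.7 -0.  -0.4] gap 0.0203
```

```bash
python3 -m pendant '0 -0.1 0.1 0 0 0 1;0 -0.1 0.2 0 0 0 1;0 -0.1 0.3 0 0 0 1;0 -0.1 0.3 0 0 0 1'
python3 go.py 0.494 0.3115 0.057 87.1
```

```text
clock: 5.5
tool_pos: [0.4934, 0.3121, 0.0578]
tool_rot: [[0.05, 0.999, 0.0], [0.999, -0.05, -0.0], [-0.0, 0.0, -1.0]]
ft_force: [-0.1, -0.3, -1.3]
finger_gap: 0.0198
clock 5.5 shift cm [-0.06  0.06  0.08] rot [0.    0.    0.001] F [-0.1 -0.3 -1.3] gap 0.0198
```

```bash
python3 -m pendant '0 0 0.1 0 0 0 1;0 0 0.15 0 0 0 1;0 0 0.15 0 0 0 1'
python3 go.py 0.494 0.3115 0.057 87.1
```

```text
clock: 5.8
tool_pos: [0.4936, 0.3122, 0.0571]
tool_rot: [[0.05, 0.999, -0.0], [0.999, -0.05, -0.0], [-0.0, -0.0, -1.0]]
ft_force: [-2.8, -2.0, 5.3]
finger_gap: 0.0203
clock 5.8 shift cm [-0.07  0.05  0.01] rot [-0.     0.     0.001] F [-2.8 -2.   5.3] gap 0.0203
```

```bash
python3 -m pendant '0 0 -0.1 0 0 0 0;0 0 -0.1 0 0 0 0;0 0 -0.1 0 0 0 0;0 0 -0.1 0 0 0 0;0 0 -4 0 0 0 0;0 0 -9 0 0 0 0;0 0 -13 0 0 0 0;0 0 -13 0 0 0 0;0 0 -13 0 0 0 0;0 0 -13 0 0 0 0' 30
python3 - <<'E'
from h import *
for n in ('scene','wrist'): snap(n,n+'3')
s=snap('top','top3'); 
cv2.imwrite('pics/top3c.png',cv2.resize(s['image'][110:230,140:340,::-1],None,fx=4,fy=4,interpolation=cv2.INTER_CUBIC))
E
```

```text
clock: 6.8
tool_pos: [0.4926, 0.3116, 0.1847]
tool_rot: [[0.05, 0.999, -0.002], [0.999, -0.05, -0.001], [-0.001, -0.002, -1.0]]
ft_force: [0.1, 0.1, -0.6]
finger_gap: 0.0852
```

View pics/scene3.png

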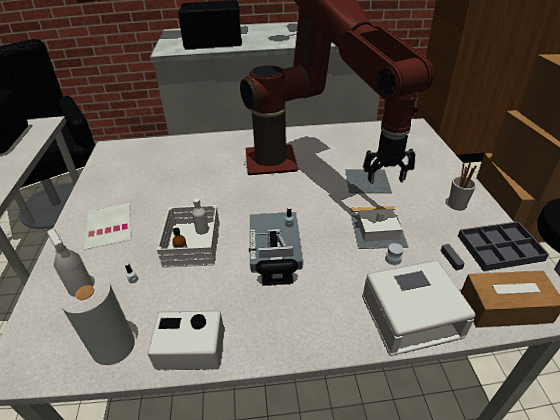

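View pics/wrist3.png

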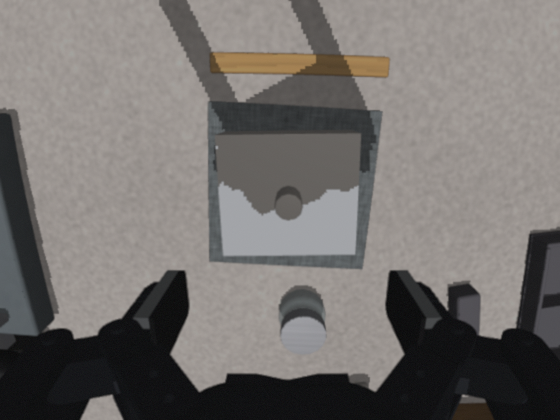

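View pics/top3c.png

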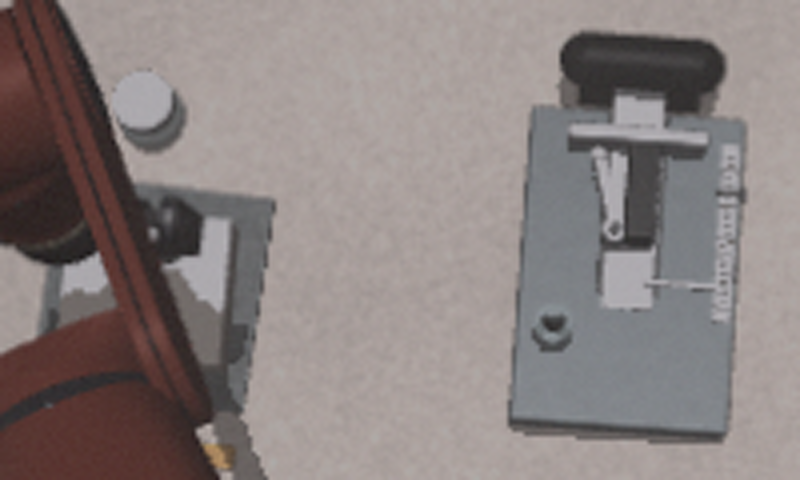

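The cap stands upright, centred on the chosen mat (wrist view 290,195), and is let go. The top view shows the head uncovered, with the lever open at crop (603,190), the bar at (638,135), the pointer at (715,287) and the mark at (740,195). Returning to the stand at a safe height.

```bash
python3 go.py 0.570 -0.0375 0.19 87.1
python3 -m pendant '-35.2 9.2 -0.5 0 0 0 0;-35.2 9.2 -0.5 0 0 0 0;-35.2 9.2 -0.5 0 0 0 0;-35.2 9.2 -0.5 0 0 0 0;-35.2 9.2 -0.5 0 0 0 0;-35.2 9.2 -0.5 0 0 0 0;-35.2 9.2 -0.5 0 0 0 0;-35.2 9.2 -0.5 0 0 0 0;-35.2 9.2 -0.5 0 0 0 0;-35.2 9.2 -0.5 0 0 0 0'
python3 - <<'E'
from h import *
s=snap('wrist','w4'); print(get_state()['tool_pos'])
cv2.imwrite('pics/w4c.png',cv2.resize(s['image'][90:290,170:400,::-1],None,fx=3,fy=3,interpolation=cv2.INTER_CUBIC))
E
```

```text
clock 6.95 shift cm [-34.47   9.48  -0.55] rot [-0.003  0.002  0.001] F [-1.   0.3  0.4] gap 0.0856
clock: 7.95
tool_pos: [0.5673, -0.0434, 0.1903]
tool_rot: [[0.05, 0.999, -0.002], [0.999, -0.05, 0.001], [0.001, -0.002, -1.0]]
ft_force: [0.2, 0.2, 0.4]
finger_gap: 0.0853
[ 0.56731615 -0.04277792  0.19049404]
```

View pics/w4c.png

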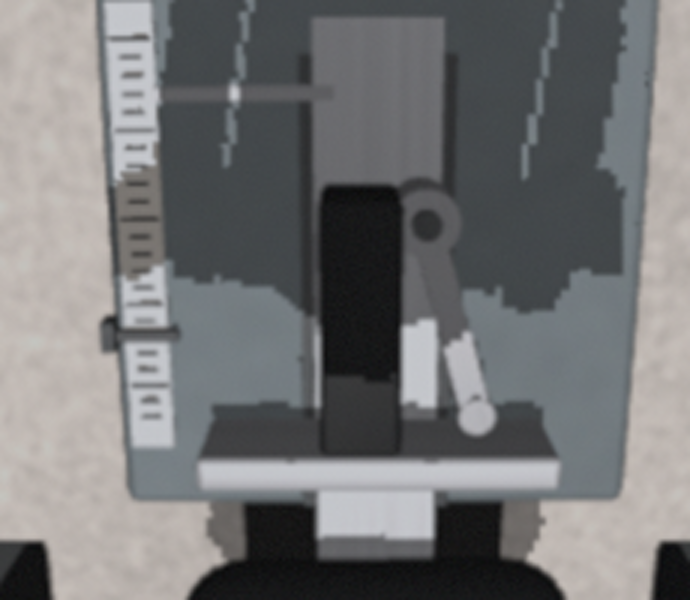

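The crop shows the pointer tip at (162,93), the mark's inner end at (178,332), the lever pivot at (427,225) with its tip at (477,417), and the bar's near top edge from (200,460) to (558,460).

Run:
```python
from h import *
s=load('w4'); f=lambda L:[(170+(x-1)/3,90+(y-1)/3) for x,y in L]
g=lambda p,z:onz(s,f([p]),z)[0]
bl,br=g((200,459),.0745),g((558,459),.0745); print('bar',bl,br,np.linalg.norm(bl-br),(bl+br)/2)
e=bl-br; yaw=np.degrees(np.arctan2(e[0],-e[1])); print('yaw',yaw)
a,b=g((162,93),.043),g((330,93),.043); print('ptr yaw',np.degrees(np.arctan2(-(a-b)[0],-(a-b)[1])))
gl,gr=g((322,260),.0745),g((400,260),.0745); print('grip',gl,gr,np.linalg.norm(gl-gr))
pv,tp=g((427,225),.069),g((477,417),.069); print('pivot',pv,'tip',tp,np.linalg.norm(pv-tp))
for y in (-2.87,-3.3):
  th=np.radians(y); ex=np.array([np.cos(th),np.sin(th),0]);ey=np.array([-ex[1],ex[0],0])
  P=a;M=g((178,332),.043)
  O=(bl+br)/2-50e-3*ex; O[2]=0
  for n,q in [('ptr',P),('mark',M),('grip',(gl+gr)/2),('pivot',pv),('tip',tp),('tool',get_state()['tool_pos'])]: print(y,n,((q-O)@ex*1e3).round(1),((q-O)@ey*1e3).round(1))
  print('O',O)
print('z at mark',dep(s,f([(165,332),(178,332),(230,93)])))
```

```text
bar [ 0.59828296 -0.08567681  0.0745    ] [0.6032999  0.01134124 0.0745    ] 0.0971476820394611 [ 0.60079143 -0.03716779  0.0745    ]
yaw -2.9602068833657973
ptr yaw 3.1709840318270572
grip [ 0.54535884 -0.04941753  0.0745    ] [ 0.54636754 -0.02954597  0.0745    ] 0.01989714061467005
pivot [ 0.53864847 -0.02201882  0.069     ] tip [ 0.59203599 -0.00993004  0.069     ] 0.054739069928811335
-2.87 ptr -45.3 -59.5
-2.87 mark 22.9 -58.2
-2.87 grip -4.7 -5.1
-2.87 pivot -12.8 12.0
-2.87 tip 39.9 26.8
-2.87 tool 16.8 -7.3
O [ 0.55085415 -0.03466429  0.        ]
-3.3 ptr -44.8 -60.2
-3.3 mark 23.3 -58.4
-3.3 grip -4.7 -5.5
-3.3 pivot -12.9 11.5
-3.3 tip 39.7 26.7
-3.3 tool 16.9 -7.5
O [ 0.55087434 -0.03428958  0.        ]
z at mark [[ 0.57060441 -0.09777583  0.04300067]
 [ 0.57051302 -0.09375327  0.04409145]
 [ 0.50371887 -0.07313426  0.04298214]]
```

```bash
python3 go.py 0.571 -0.0346 0.047 87.0
python3 -m pendant '0.85 0.35 3 0 0 0 0;0.85 0.35 6 0 0 0 0;0.85 0.35 6 0 0 0 0;0.85 0.35 6 0 0 0 0'
python3 go.py 0.571 -0.0346 0.047 87.0
```

```text
clock 8.0 shift cm [ 0.82  0.35 14.35] rot [-0.002 -0.001  0.003] F [ 0.6 -0.6 -0.3] gap 0.0855
clock: 8.4
tool_pos: [0.5712, -0.0343, 0.1311]
tool_rot: [[0.048, 0.999, -0.002], [0.999, -0.048, 0.0], [0.0, -0.002, -1.0]]
ft_force: [1.2, 0.3, 0.0]
finger_gap: 0.0852
clock 8.4 shift cm [-0.04 -0.    8.41] rot [-0.002 -0.     0.005] F [1.2 0.3 0. ] gap 0.0852
```

```bash
python3 -m pendant '0 0 3 0 0 0.005 0;0 0 5.5 0 0 0.005 0;0 0 7.5 0 0 0.005 0;0 0 8.4 0 0 0.005 0;0 0 8.4 0 0 0.005 0;0 0 8.4 0 0 0.005 0'
python3 go.py 0.571 -0.0346 0.047 87.0
python3 - <<'E'
from h import *
snap('wrist','w5')
E
```

```text
clock: 9.0
tool_pos: [0.5731, -0.0358, 0.0491]
tool_rot: [[0.055, 0.999, 0.002], [0.999, -0.055, -0.0], [-0.0, 0.003, -1.0]]
ft_force: [1.0, 0.2, -0.4]
finger_gap: 0.0856
clock 9.0 shift cm [ 0.11 -0.22  0.21] rot [ 0.003  0.    -0.002] F [ 1.   0.2 -0.4] gap 0.0856
```

View pics/w5.png

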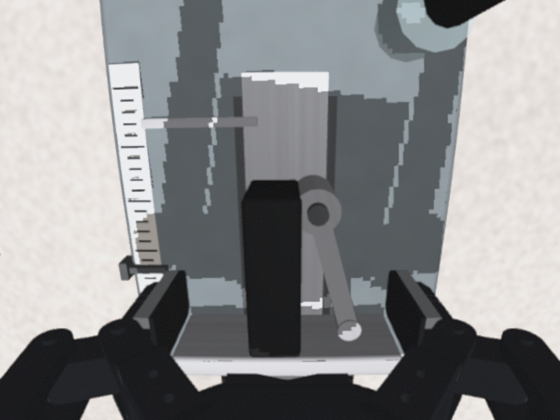

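The fingers straddle the grip and the lever (tip at (348,330)) without contact. Now pushing along the stand's +x (tool y).

```bash
python3 -m pendant '0.1 1 0.1 0 0 0 0;0.1 2 0.1 0 0 0 0;0.1 3 0.1 0 0 0 0;0.1 4 0.1 0 0 0 0;0.1 5 0.1 0 0 0 0;0.1 5 0.1 0 0 0 0;0.1 5 0.1 0 0 0 0'
python3 - <<'E'
from h import *
snap('wrist','w6');snap('top','t6')
E
```

```text
clock: 9.75
tool_pos: [0.6218, -0.0373, 0.0462]
tool_rot: [[0.054, 0.999, -0.001], [0.999, -0.054, 0.0], [0.0, -0.001, -1.0]]
ft_force: [-4.6, 1.9, 2.7]
finger_gap: 0.0854
```

View pics/w6.png

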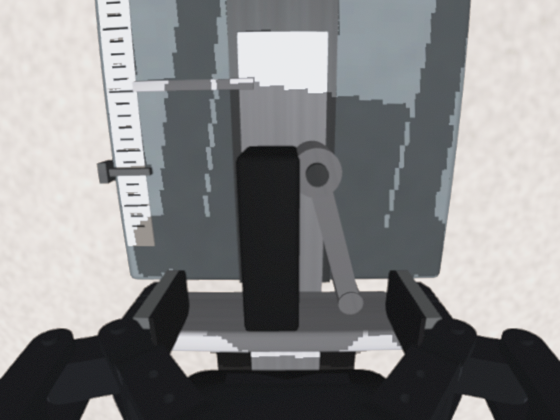

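The leg follows: the pointer tip is near (136,86) and the mark's inner end at (151,171).

```bash
cat > pm.py <<'E'
import sys
from h import *
def pm(name,p,m):
    s=load(name); th=np.radians(-3.0); ex=np.array([np.cos(th),np.sin(th),0])
    a,b=onz(s,[p],.043)[0],onz(s,[m],.043)[0]; print(a,b,'ptr-mark mm',(a-b)@ex*1e3,'xs',(a-[.5508,-.0345,0])@ex*1e3,(b-[.5508,-.0345,0])@ex*1e3)
v=list(map(float,sys.argv[2:])); pm(sys.argv[1],v[:2],v[2:])
E
python3 pm.py w6 136 86.5 151 171; python3 go.py 0.6218 -0.0373 0.047 87
```

```text
[ 0.53625667 -0.09462543  0.043     ] [ 0.57175924 -0.09372116  0.043     ] ptr-mark mm -35.40659791773155 xs -11.376681114230907 24.029916803500655
clock 9.85 shift cm [ 0.01  0.04 -0.08] rot [-0.001 -0.    -0.002] F [-4.7  1.1  2.7] gap 0.0854
```

```bash
python3 -m pendant '-0.05 1 0 0 0 0 0;-0.05 2 0 0 0 0 0;-0.05 2.8 0 0 0 0 0;-0.05 3.3 0 0 0 0 0;-0.05 3.3 0 0 0 0 0;-0.05 3.3 0 0 0 0 0'
python3 - <<'E'
from h import *
s=snap('wrist','w7')
cv2.imwrite('pics/w7c.png',cv2.resize(s['image'][20:220,60:290,::-1],None,fx=3,fy=3,interpolation=cv2.INTER_CUBIC))
E
```

```text
clock: 10.45
tool_pos: [0.6539, -0.0391, 0.0458]
tool_rot: [[0.054, 0.999, -0.002], [0.999, -0.054, 0.001], [0.001, -0.002, -1.0]]
ft_force: [-4.4, 3.0, 1.8]
finger_gap: 0.0861
```

View pics/w7c.png

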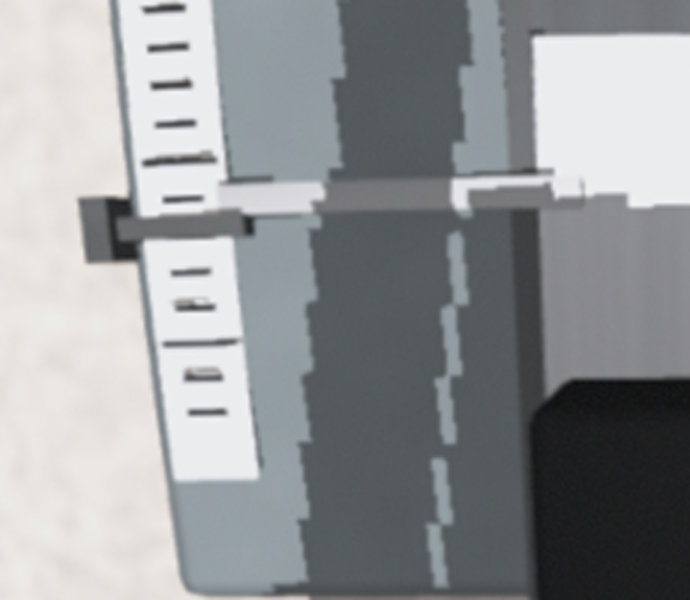

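In the crop the pointer's centre line is at (220,197) and the mark's at (245,223), so the pointer is still a few mm short.

```bash
python3 pm.py w7 133.3 85.3 141.3 94; python3 -c "
from h import *
s=load('w7');print(dep(s,[(136,85),(150,85),(141,94),(130,94)]))"
```

```text
[ 0.56780644 -0.09730332  0.043     ] [ 0.57152003 -0.09444001  0.043     ] ptr-mark mm -3.5586449990499585 xs 20.270007376165545 23.828652375215505
[[ 0.56777169 -0.09620997  0.04283535]
 [ 0.56822881 -0.09046026  0.04242707]
 [ 0.57161424 -0.09385311  0.0447492 ]
 [ 0.57129691 -0.0980247   0.04578745]]
```

```bash
python3 -m pendant '-0.05 0.35 0 0 0 0 0;-0.05 0.35 0 0 0 0 0;-0.05 0.35 0 0 0 0 0;-0.05 0.35 0 0 0 0 0'
python3 - <<'E'
from h import *
s=snap('wrist','w8')
cv2.imwrite('pics/w8c.png',cv2.resize(s['image'][20:220,60:290,::-1],None,fx=3,fy=3,interpolation=cv2.INTER_CUBIC))
E
```

```text
clock: 10.9
tool_pos: [0.6571, -0.0396, 0.0457]
tool_rot: [[0.054, 0.999, -0.002], [0.999, -0.054, 0.001], [0.001, -0.002, -1.0]]
ft_force: [-4.7, 4.5, 1.9]
finger_gap: 0.0853
```

View pics/w8c.png

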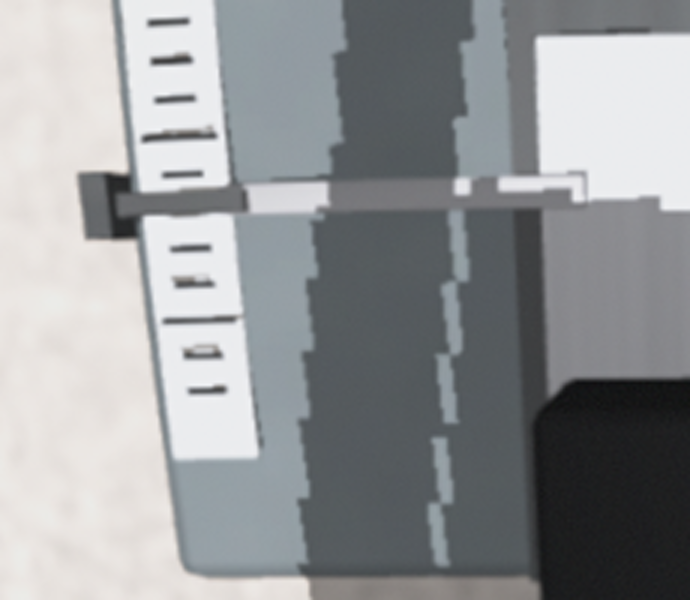

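View pics/w8.png

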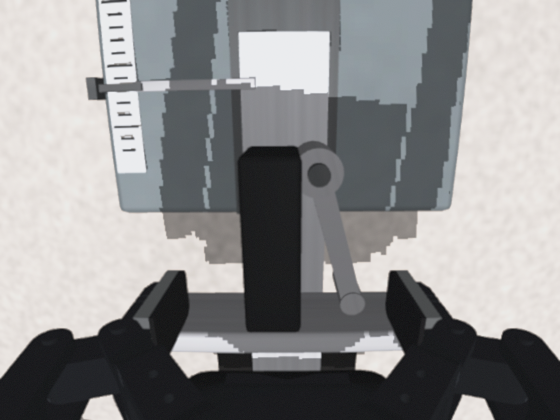

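The pointer's bar now runs in line with the mark (crop y≈195 against 200), and the lever is still open (pivot (319,173), tip (352,303)). Closing the fingers while holding the push.

```bash
python3 -m pendant '0 0 0 0 0 0 0.2;0 0 0 0 0 0 0.3;0 0 0 0 0 0 0.4;0 0 0 0 0 0 0.5;0 0 0 0 0 0 0.6;0 0 0 0 0 0 0.7;0 0 0 0 0 0 1;0 0 0 0 0 0 1;0 0 0 0 0 0 1;0 0 0 0 0 0 1' 40
python3 - <<'E'
from h import *
s=snap('wrist','w9')
cv2.imwrite('pics/w9c.png',cv2.resize(s['image'][20:220,60:290,::-1],None,fx=3,fy=3,interpolation=cv2.INTER_CUBIC))
E
```

```text
clock: 11.95
tool_pos: [0.6576, -0.0407, 0.0466]
tool_rot: [[0.055, 0.999, -0.001], [0.999, -0.055, -0.0], [-0.0, -0.001, -1.0]]
ft_force: [-5.3, 0.2, 4.8]
finger_gap: 0.0311
```

View pics/w9c.png

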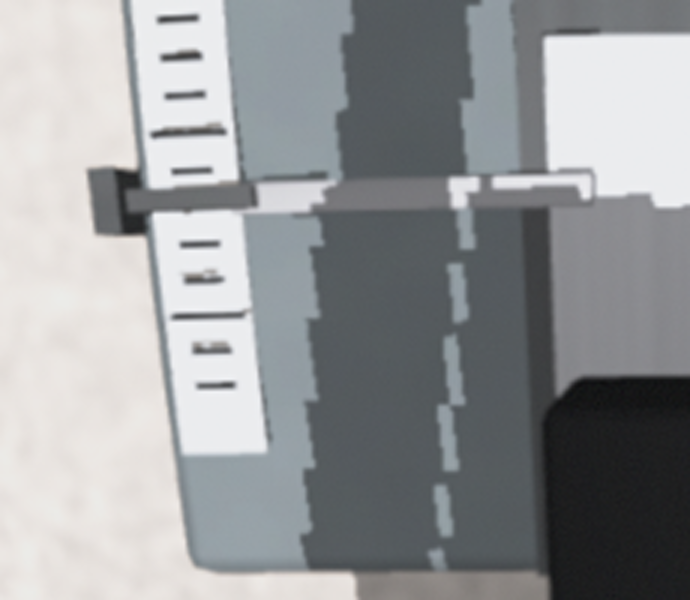

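View pics/w9.png

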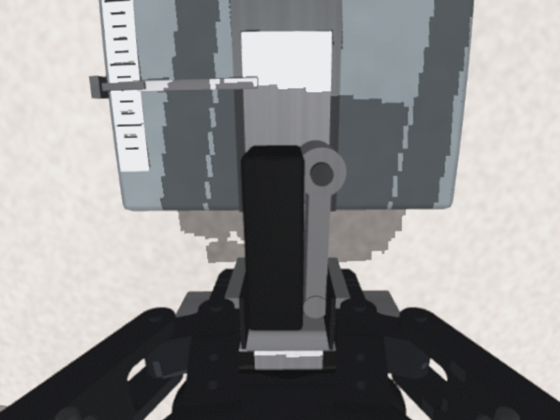

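The lever is closed and lies parallel to the grip ((322,173) to (315,307)). The pointer and mark lines meet at crop (255,195). Checking numerically, and checking the cap and bystanders.

Run:
```python
from h import *
s=load('w9');th=np.radians(-3.0);ex=np.array([np.cos(th),np.sin(th),0])
f=lambda L:[(60+(x-1)/3,20+(y-1)/3) for x,y in L]
for P in (dep(s,f([(270,196),(300,195),(400,193),(160,198),(200,197),(240,195)])),): print(P.round(4),((P-[.5508,-.0345,0])@ex*1e3).round(1))
pv,tp=onz(s,[(321.5,173),(315,306)],.069); gl=onz(s,[(303,165),(303,325)],.0745)
a=lambda d:np.degrees(np.arctan2(d[1],d[0])); print('lever',a(tp-pv),np.linalg.norm(tp-pv),'grip edge',a(gl[1]-gl[0]))
snap('scene','s9'); snap('top','t9')
for n in ('t9',):
    t=load(n); cv2.imwrite('pics/t9c.png',cv2.resize(t['image'][50:240,100:460,::-1],None,fx=2.2,fy=2.2,interpolation=cv2.INTER_CUBIC))
print(get_state())
```

```text
[[ 0.5719 -0.0925  0.0424]
 [ 0.5722 -0.0876  0.0442]
 [ 0.5729 -0.0743  0.0425]
 [ 0.5711 -0.1066  0.0458]
 [ 0.5714 -0.1014  0.0448]
 [ 0.5715 -0.0959  0.0443]] [24.1 24.2 24.1 24.  24.  23.9]
lever -4.143360454401045 0.05441904922954085 grip edge -2.313980198352401
{'clock': 12.1, 'q': array([-1.03841775e+01,  2.75415033e+01,  8.94826724e+01, -2.29288941e-02,
        6.30226097e+01, -9.72395218e+01]), 'qd': array([ 0.02587859,  0.05616133,  0.02115212, -0.02055741, -0.07467195,
        0.03912674]), 'joint_torque': array([ -0.13382341, -55.28778076, -35.45711517,   0.09507262,
        -1.73955448,   0.30353531]), 'tool_pos': array([ 0.65757007, -0.04071125,  0.04662084]), 'tool_rot': array([[ 5.46755239e-02,  9.98503798e-01, -8.67436309e-04],
       [ 9.98504143e-01, -5.46757197e-02, -2.03620632e-04],
       [-2.50743679e-04, -8.55005684e-04, -9.99999603e-01]]), 'ft_force': array([-6.45498527,  0.48560337,  4.38992181]), 'wrist_torque': array([0.35069918, 0.73942224, 0.30204988]), 'finger_gap': 0.03107570456210813}
```

View pics/t9c.png

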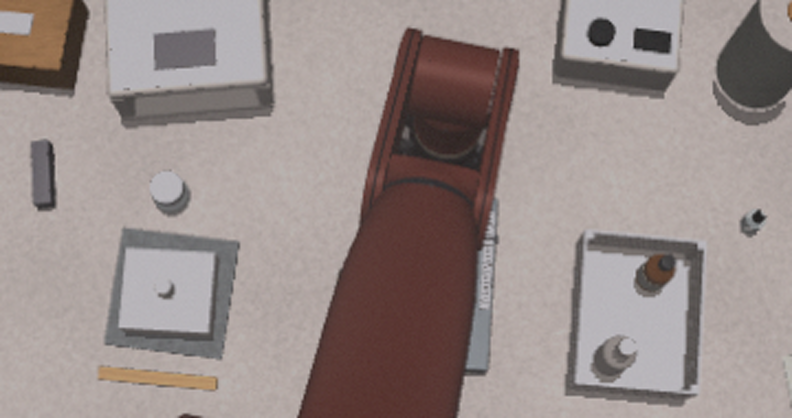

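View pics/s9.png

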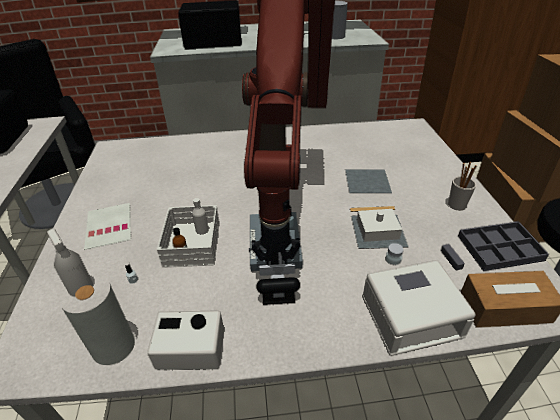

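The pointer and mark are both at stand x ≈ 24.0 mm, the lever is within about 1–2° of closed, the cap is centred on the mat (t9 crop 168,292), and the bystanders have not moved. Handing in.

```bash
python3 -c "
from station import hand_in; print(hand_in())"
```

```text
the job is handed in; nothing more can be done
None
```

I moved the cap onto the middle of the far mat, then pushed the leg out about 69 mm until its pointer met the length mark. With the leg held there, I squeezed the lever closed against the grip at a 40 N setting. I handed in at about 12 s, still holding; the hand-in gives no verdict.

Last checks before handing in:
- **Pointer:** it measured at stand x 24.1 mm against 23.9–24.0 mm for the mark, so they agree to well under 1 mm. Earlier views put the mark between 22.9 and 24.0 mm.
- **Lever:** it measured about 1.1° from the stand axis and 1.8° from the grip's edge, which disagree slightly. Both are within the 0.06 rad (3.4°) allowed.
- **Grip:** the finger opening read 31.1 mm where 33 mm was expected. It also read low on the cap's knob (about 20.4 mm for 22 mm). I had no separate reading of the finger forces on grip and lever.
- **Cap and bystanders:** the cap stood upright and centred on the mat. The jar, file, buffer, basket bottles and far-right polish looked unmoved. The arm hid the polish on the deck in the last top view; it was upright and clear of the fingers when last seen.

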